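Nest a cast boss and hold the loupe at the focus mark

TASK

Seat the small cast boss, right way up, in the round nest of the inspection plate and let go of it. Then pick up the hand loupe and hold it level over the boss, lens centred on it, with the loupe's underside at the height of the pointer on the post; finish while still holding it there, still and touching nothing else with it. Do not drop the boss or the loupe, do not shift the pointer, and leave the dial gauge, the deburring tool and the oil can where they are.

Things in the scene. Friction and masses are not known exactly. Their poses are not given: they have to be found in the camera images.
- boss: Small dark cast-iron boss, 30 mm tall, 0.25 to 0.39 kg, nearly round and tapering upward: about 49 mm across 3 mm above its underside, 45 mm at 10 mm, 38 mm at 20 mm, 32 mm near the top; the taper still holds in a firm grip (about 60 N). It stands narrow end up on the bench. Origin: centre of its underside; z up.
- fixture: Fixed aluminium inspection plate, 160 mm (x) by 130 mm (y), 14 mm thick, with a round nest, an oblong nest (104 x 33 mm, stays empty) and an upright steel post. Origin: centre of its underside; z up, +x from the nests toward the post side.
- nest (a point): Centre of the floor of the round nest, 8 mm above the bench. The nest is a 54 mm round recess, 6 mm deep with a small chamfer (so the plate's top is 6 mm above this point); the seated boss has its origin here. Axes as fixture.
- focus_tip (a point): Tip of the pointer that marks the focal height, 75 to 135 mm above the bench (varies). The pointer is a dark collar (21 mm across, 14 mm tall, tip at mid-height) on a 10 mm post, top 164 mm above the bench, 80 mm from the nest centre in fixture +x; its finger points at the nest axis, the tip 48 mm from that axis. Axes as fixture. It slides if pushed hard: leave it alone.
- loupe: Black hand loupe, 70 to 120 g, lying flat on the bench: a barrel 56 mm across and 24 mm tall around a glass lens, and a flat-sided handle 16 mm wide (y) and 22 mm tall (z) reaching from x = -40 to x = -130 mm. It balances near x = -55 mm. Origin: centre of the barrel's underside (underside of the handle is in the same plane); z up along the lens axis, the handle lies along its own -x.
- dial_gauge: Bystander: dial gauge with a round white face and a stem, 104 x 56 x 20 mm, lying on the bench. Origin: middle of its underside.
- deburr_tool: Bystander: small hand tool with a blue handle and a bent wire-like blade, 16 x 118 x 17 mm, lying on the bench. Origin: centre of its underside.
- oil_can: Bystander: green oil can with a bent brass spout, 62 x 72 x 123 mm, standing on the bench. Origin: centre of its underside.
There are look-alikes about, which are no part of the job. What is shaped like the boss but red is not meant.

How it is judged:
By the outcome, as a careful person would: the job done as asked, in the order asked, and still so for the second after the job is handed in, while the arm keeps its last pose, push and grip.
It also fails if it takes over 70 s, if anything falls off the work surface, if the arm or the gripper's body presses on something with over 40 N, if the wrist force passes 120 N, or if a joint passes its speed limit or range.

ROBOT

A 6-joint arm with a two-finger parallel gripper is mounted at the origin on a cart in front of the work surface, level with it; the furniture and walls round the work are solid. World frame = base frame: x ahead of the robot, y to its left, z up, the work surface at z = 0. Lengths are in m, angles in rad, forces in N, time in s.
With the tool pointing down it reaches from about 0.35 to 0.975 m from the base axis. Payload 4.9 kg.
Tool frame: the origin (TCP) lies midway between the tips of the shut fingers; the grasp point (between the pads) lies 19 mm behind it; z points along the fingers, y is the line along which they close (so a half turn about z gives the same grasp; the last joint's range is limited). The gripper opens to 85 mm and grips with 20 to 120 N. Pads are 22 mm wide; open, the fingers measure 114 mm over their backs; the gripper's body (76 mm by 85 mm) begins 54 mm behind the grasp point. The pads swing forward as they close: fully open they stand 13 mm farther back than shut.
Start: joints at [1.112, 0.053, 1.613, -0, 1.476, -0.119], TCP at [0.208, 0.589, 0.231] pointing down, gripper open.
Joint ranges: [-3.01, 3.01], [-1.01, 2.22], [0.06, 2.58], [-1.02, 4.17], [0.09, 2.62], [-3.14, 3.14]. Speed limits (rad/s): [2.57, 2.57, 3.14, 3.14, 3.14, 3.14].

INTERFACE

Orientations are given as a rotation vector (axis times angle).
In Python, from station import ctrl, optics, job gives the robot as it stands.
- The arm moves only by the shell command python3 -m jog 'ROWS' [OPENING] [FORCE]. ROWS is JSON, a list of rows, each a list of 2 entries, a list of its own where there are three numbers: the shift along the tool's x, y, z in m, then the turn, a rotation vector about the tool's x, y, z in rad. A call has 1 to 5 rows; each row is the pose to reach, as a shift and turn from the pose commanded when the call began, along the tool's axes at that moment; what a row does not reach only later rows make up. A row lasts 1/10 s, in which the tool goes at most 50 mm and 8.59 degrees, less where a joint would pass 70% of its speed; a pose out of reach is approached as far as the arm can. A call with a gripper value outside its range is refused whole. OPENING is the opening, from 0 (shut) to 1 (fully open), set as the call begins (- or left out, the last holds). The fingers move at their own pace and stop on an object; FORCE is the grip in N (left out, the last holds). Time passes only in rows, so rows that repeat a pose let the fingers close. It gives the time, the measured TCP pose, the force, the opening and the grip force at its end, in the units of the state.
- ctrl.get_obs(): the state, without advancing time (a new reading comes with each control period).
- optics.get_image(name): name is "side" or "top"; returns a dict with "image" (480x640x3 uint8, blue, green, red), "fx", "fy", "cx", "cy" (pixels), "D" ([k1, k2, p1, p2, k3] as OpenCV has them; the pictures are not rectified), "rvec" (rotation vector, rad) and "tvec" (3), from world to camera coordinates, as OpenCV has them. Camera axes: x right, y down, z forward; pixel columns grow to the right and rows downward; lengths in m; the calibration is good to about 2 mm. A picture is of the moment at which its call begins. There is no depth.
- job.finish_job(): hands the job in; it is judged then, once.
The state is a dict: "t": time; "q": joint angles; "dq": joint speeds; "effort": joint torques, N m; "tool_pos": TCP position; "tool_rot": TCP orientation; "contact_force": force on the tool from outside, world axes, zero at the start; "wrist_torque": the same for the moment, N m; "opening": finger opening in m; "grip_force": force on a finger pad.
Only numpy, scipy, OpenCV 4.12 (cv2) and the standard library are available. Lean on these libraries where they do the work, as an engineer would, in place of code of your own. Each camera call takes 0.05 s, during which the arm holds its last target. There are 200 camera calls.

## Working session

There is one attempt and no reset: what is moved stays moved. The work goes in short steps, Python scripts to look and compute and a shell command to move; the robot and the scene stay as the last step left them, time stands still between calls to the robot, and variables do not carry over. Pictures are saved under pics/ and viewed, at most 10 in all, crops included, and the job is handed in when it is done.

```bash
ls; mkdir -p pics; cat > h.py <<'E'
import numpy as np, cv2
from scipy.spatial.transform import Rotation as R
from station import ctrl, optics, job
def cam(n):
    d=optics.get_image(n); d['K']=np.array([[d['fx'],0,d['cx']],[0,d['fy'],d['cy']],[0,0,1.]]); d['D']=np.array(d['D'],float)
    d['rvec']=np.array(d['rvec'],float); d['tvec']=np.array(d['tvec'],float); return d
def ray(d,uv):
    p=cv2.undistortPoints(np.array(uv,float).reshape(-1,1,2),d['K'],d['D']).reshape(-1,2)
    Rm=cv2.Rodrigues(d['rvec'])[0]; o=-Rm.T@d['tvec'].ravel()
    return o,np.c_[p,np.ones(len(p))]@Rm
def onz(d,uv,z):
    o,r=ray(d,uv); return o+r*((z-o[2])/r[:,2])[:,None]
def proj(d,P): return cv2.projectPoints(np.array(P,float).reshape(-1,1,3),d['rvec'],d['tvec'],d['K'],d['D'])[0].reshape(-1,2)
def tri(d1,u1,d2,u2):
    o1,r1=ray(d1,u1);o2,r2=ray(d2,u2);A=np.c_[r1[0],-r2[0]];s=np.linalg.lstsq(A,o2-o1,rcond=None)[0]
    a=o1+s[0]*r1[0];b=o2+s[1]*r2[0];return (a+b)/2,np.linalg.norm(a-b)
E
python3 - <<'E'
from h import *
for n in ('top','side'):
    d=cam(n); cv2.imwrite(f'pics/{n}0.png',d['image']); print(n,d['fx'],d['D'],ray(d,[[320,240]]))
o=ctrl.get_obs(); print(o); print(R.from_rotvec(o['tool_rot']).as_matrix())
E
```

```text
pics
top 451.42629623040034 [-0.04845939  0.          0.          0.          0.        ] (array([ 0.33939766, -0.03537402,  1.28462168]), array([[ 0.15057413,  0.01754916, -0.98865061]]))
side 583.1299567148244 [-0.04872461  0.          0.          0.          0.        ] (array([0.28903161, 0.9849333 , 0.67390123]), array([[ 0.21596839, -0.837475  , -0.50211632]]))
{'t': 0.1, 'q': array([ 1.11201137e+00,  5.33048441e-02,  1.61415263e+00,  1.42957941e-05,
        1.47602955e+00, -1.18998569e-01]), 'dq': array([ 0.00240249, -0.00138696, -0.00408688,  0.00071552,  0.00056965,
        0.00051113]), 'effort': array([ 1.59613438e-05, -3.94904137e+01, -3.71361852e+01, -1.02973577e-04,
        3.91925001e-03,  2.04844679e-05]), 'tool_pos': array([0.20804455, 0.5887537 , 0.23017972]), 'tool_rot': array([-5.31079657e-01, -3.09581562e+00,  2.84548833e-03]), 'contact_force': array([-0.54933616, -0.10536522, -0.33954703]), 'wrist_torque': array([ 0.01878111, -0.04057544,  0.00560769]), 'grip_force': 0.0, 'opening': 0.08542572848522056}
[[-9.42825324e-01  3.33286187e-01 -8.51698277e-04]
 [ 3.33287189e-01  9.42823836e-01 -1.69217181e-03]
 [ 2.39023947e-04 -1.87928256e-03 -9.99998206e-01]]
```

View pics/top0.png

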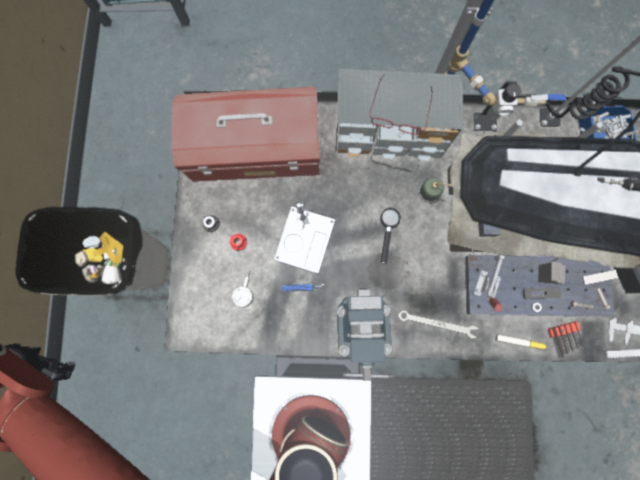

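View pics/side0.png

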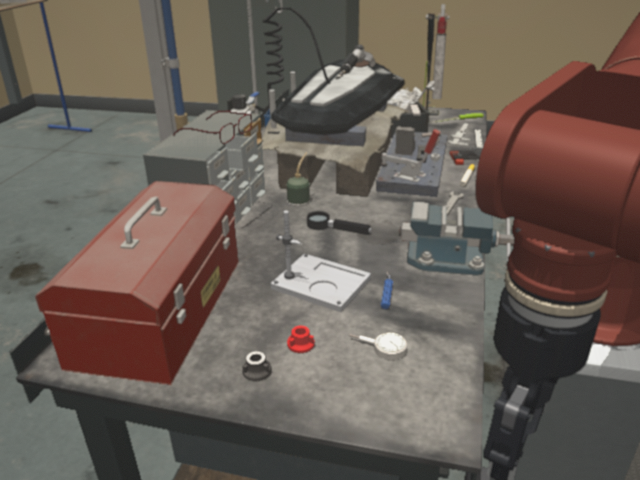

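The top view shows the dark boss at about (211,223), the red look-alike at (238,242), the plate around (305,240) and the loupe lens at (390,218) with its handle down to (386,262). The side view shows the boss upright at (256,365), the plate at (320,280) and the pointer post at (288,245).

```bash
python3 - <<'E'
from h import *
t=cv2.imread('pics/top0.png'); s=cv2.imread('pics/side0.png')
a=cv2.resize(t[190:310,190:410],None,fx=3.6,fy=3.6,interpolation=cv2.INTER_CUBIC)[:,:800]
b=cv2.resize(s[195:385,235:405],None,fx=3,fy=3,interpolation=cv2.INTER_CUBIC)
cv2.imwrite('pics/c_top.png',a); cv2.imwrite('pics/c_side.png',b)
E
```

```text
(no output)
```

View pics/c_top.png

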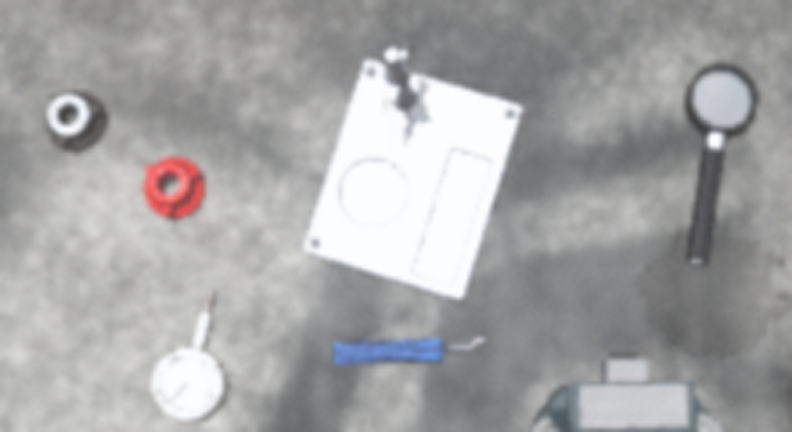

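View pics/c_side.png

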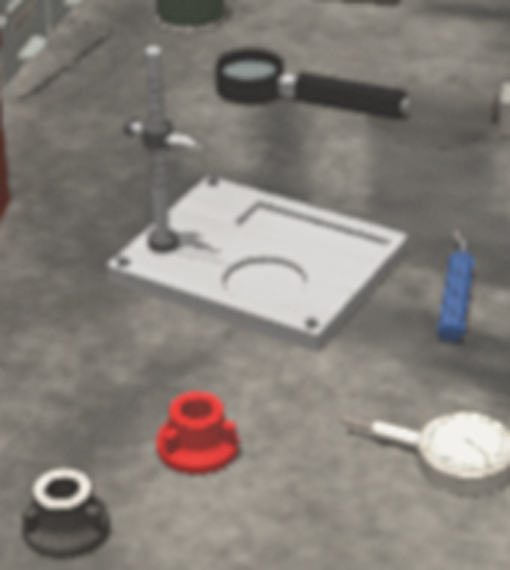

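The top crop confirms the nest at about (375,191), the post base at (412,105), the boss's top ring at (70,115) and the loupe lens at (721,100). The side crop shows the boss upright with its ring at (62,489), the collar at (157,134) and the pointer tip at (200,147). The objects agree between the views.

```bash
cat > meas.py <<'E'
from h import *
T=cam('top');S=cam('side')
t=T['image'];s=S['image']
f=3.6;ct=lambda u,v:[190+(u+.5)/f-.5,190+(v+.5)/f-.5]; cs=lambda u,v:[235+(u+.5)/3-.5,195+(v+.5)/3-.5]
# plate
roi=np.zeros(t.shape[:2],np.uint8);roi[195:285,265:350]=1
m=((t.min(2)>190)*roi).astype(np.uint8);m=cv2.morphologyEx(m,cv2.MORPH_CLOSE,np.ones((7,7)))
c=max(cv2.findContours(m,0,2)[0],key=cv2.contourArea)
w=onz(T,c.reshape(-1,2),.014)
hull=(w[:,:2]*1e3).astype(np.float32);r=cv2.minAreaRect(hull);print('plate rect mm',r)
n=onz(T,[ct(375,191)],.014)[0];print('nest top',n)
post0=onz(T,[ct(412,105)],.014)[0];print('post base',post0,'d',post0-n)
print('pointer tip tri: collar',tri(T,[ct(397,73)],S,[cs(157,134)]))
# boss
print('boss ring',onz(T,[ct(70,115)],.03)[0],onz(S,[cs(62,489)],.03)[0],tri(T,[ct(70,115)],S,[cs(62,489)]))
def dark(img,x0,x1,y0,y1,th):
    roi=img[y0:y1,x0:x1];mm=(roi.max(2)<th).astype(np.uint8)
    c=max(cv2.findContours(mm,0,2)[0],key=cv2.contourArea).reshape(-1,2)+[x0,y0];return c
b=dark(t,195,228,208,238,85);print('boss dark ctr px',cv2.minEnclosingCircle(b.astype(np.float32)),onz(T,[cv2.minEnclosingCircle(b.astype(np.float32))[0]],.004))
# loupe
L=dark(t,370,410,200,275,70);wl=onz(T,L,.024)
q=L[(L[:,1]<229)];cc,rr=cv2.minEnclosingCircle(q.astype(np.float32));print('barrel px',cc,rr,onz(T,[cc],.024)[0],'also',onz(T,[ct(721,100)],.024)[0])
print('bb',L.min(0),L.max(0)); print('handle end',onz(T,[ct(698,262)],.022)[0],'side lens',onz(S,[cs(250,70)],.024)[0],'side end',onz(S,[cs(403,104)],.015)[0])
E
python3 meas.py
```

```text
plate rect mm ((516.704345703125, 43.379356384277344), (156.5057830810547, 219.42227172851562), 64.86140441894531)
nest top [0.52362064 0.06161461 0.014     ]
post base [0.59354292 0.03428093 0.014     ] d [ 0.06992228 -0.02733367  0.        ]
pointer tip tri: collar (array([0.59976269, 0.0413075 , 0.1011134 ]), np.float64(0.0009414518595748225))
boss ring [0.57712501 0.30489036 0.03      ] [0.57621802 0.30756373 0.03      ] (array([0.57732745, 0.30539952, 0.02795297]), np.float64(0.00037125489890027963))
boss dark ctr px ((215.0, 224.5), 4.609872341156006) [[0.57374171 0.2939588  0.004     ]]
barrel px (384.5, 225.0) 0.5001000165939331 [ 0.5780932  -0.19475141  0.024     ] also [ 0.60031845 -0.21015278  0.024     ]
bb [384 225] [385 225]
handle end [ 0.4718762  -0.19218934  0.022     ] side lens [ 0.59842164 -0.19887108  0.024     ] side end [ 0.47359547 -0.18694095  0.015     ]
```

```bash
cat >> h.py <<'E'
def go(p,yaw=None,roll=0):
    "print the shift and turn (tool axes) to bring the TCP to p, pointing down, tool x at world heading yaw (deg)"
    o=ctrl.get_obs();r=R.from_rotvec(o['tool_rot']);M=r.as_matrix()
    if yaw is None: yaw=np.degrees(np.arctan2(M[1,0],M[0,0]))
    c,s=np.cos(np.radians(yaw)),np.sin(np.radians(yaw))
    W=R.from_matrix(np.array([[c,s,0],[s,-c,0],[0,0,-1.]]))
    print('t',round(o['t'],2),'pos',o['tool_pos'].round(4),'yaw',round(np.degrees(np.arctan2(M[1,0],M[0,0])),2),'open',round(o['opening'],4),'grip',round(o['grip_force'],1),'F',o['contact_force'].round(1),'q',o['q'].round(2))
    print('shift',(M.T@(np.array(p)-o['tool_pos'])).round(4),'turn',(r.inv()*W).as_rotvec().round(4))
E
python3 -m jog '[[[-0.045,-0.015,0.01],[0,0,0.14]],[[-0.09,-0.03,0.02],[0,0,0.28]],[[-0.135,-0.045,0.03],[0,0,0.42]],[[-0.18,-0.06,0.04],[0,0,0.56]],[[-0.22,-0.072,0.05],[0,0,0.7]]]'
cat > m2.py <<'E'
from h import *
T=cam('top');S=cam('side')
def sub(img,u,v,r,k=8): 
    return cv2.resize(img[v-r:v+r,u-r:u+r],None,fx=k,fy=k,interpolation=cv2.INTER_CUBIC)
# white-ring of boss in both
def ring(d,u,v,r,th):
    g=cv2.cvtColor(d['image'],cv2.COLOR_BGR2GRAY)[v-r:v+r,u-r:u+r].astype(float);w=np.clip(g-th,0,None)
    y,x=np.mgrid[v-r:v+r,u-r:u+r];return [(w*x).sum()/w.sum(),(w*y).sum()/w.sum()]
import sys
a=ring(T,209,222,6,140);b=ring(S,256,358,11,160);print(a,b,onz(T,[a],.03),onz(S,[b],.03),tri(T,[a],S,[b]))
cv2.imwrite('pics/zoom.png',np.hstack([sub(T['image'],295,235,38,8)[:600,:300*2][:600],np.zeros((608-8,2,3),np.uint8)])[:600])
go([0.5765,0.306,0.10],-105.5+20)
E
python3 m2.py
```

```text
t: 0.7
tool_pos: [0.3931, 0.4464, 0.1808]
tool_rot: [1.569, 2.722, -0.0]
contact_force: [-0.6, 1.3, -0.3]
opening: 0.0856
grip_force: 0.0
[np.float64(208.25732247463924), np.float64(221.32090298614088)] [np.float64(255.1194784459819), np.float64(357.09752527940395)] [[0.57784296 0.30732813 0.03      ]] [[0.57702554 0.30632965 0.03      ]] (array([0.5772308 , 0.30702145, 0.03068366]), np.float64(0.0009653837988268696))
t 0.8 pos [0.3944 0.4444 0.1792] yaw 120.0 open 0.0854 grip 0.0 F [ 0.1  0.  -1. ] q [ 0.72  0.02  1.74 -0.    1.39  0.2 ]
shift [-0.2108  0.0887  0.0794] turn [-0.0036 -0.0032 -2.6965]
```

```bash
python3 -c "
from h import *
go([0.577,0.307,0.09],74.5)"
```

```text
t 0.8 pos [0.3944 0.4444 0.1792] yaw 120.0 open 0.0854 grip 0.0 F [ 0.1  0.  -1. ] q [ 0.72  0.02  1.74 -0.    1.39  0.2 ]
shift [-0.2102  0.0897  0.0894] turn [-0.0019  0.0031  0.7942]
```

```bash
python3 -m jog '[[[-0.04,0.017,0.0],[0,0,0.14]],[[-0.08,0.034,0.0],[0,0,0.28]],[[-0.12,0.051,0.01],[0,0,0.42]],[[-0.165,0.07,0.02],[0,0,0.56]],[[-0.21,0.09,0.035],[0,0,0.7]]]' && python3 -m jog '[[[0,0,0.02],[0,0,0.094]],[[0,0,0.04],[0,0,0.094]],[[0,0,0.05],[0,0,0.094]],[[0,0,0.05],[0,0,0.094]],[[0,0,0.05],[0,0,0.094]]]' 0.8
python3 - <<'E'
from h import *
go([0.577,0.307,0.006],74.5)
for n in('top','side'): cv2.imwrite(f'pics/{n}1.png',cam(n)['image'])
s=cv2.imread('pics/side1.png');t=cv2.imread('pics/top1.png')
cv2.imwrite('pics/v1.png',np.hstack([cv2.resize(s[220:400,170:340],(510,540)),cv2.resize(t[190:280,180:228],(288,540))]))
E
```

```text
t: 1.3
tool_pos: [0.5759, 0.3133, 0.1476]
tool_rot: [2.404, 2.022, 0.003]
contact_force: [0.3, -0.2, 1.0]
opening: 0.0854
grip_force: 0.0
t: 1.8
tool_pos: [0.5744, 0.3141, 0.0974]
tool_rot: [2.492, 1.913, 0.001]
contact_force: [0.9, -0.2, 2.2]
opening: 0.0683
grip_force: 0.0
t 1.8 pos [0.5744 0.3141 0.0974] yaw 75.01 open 0.0683 grip 0.0 F [ 0.9 -0.2  2.2] q [0.39 0.23 1.65 0.   1.26 0.65]
shift [-0.0063  0.0043  0.0914] turn [ 0.0005 -0.0004  0.0089]
```

View pics/v1.png

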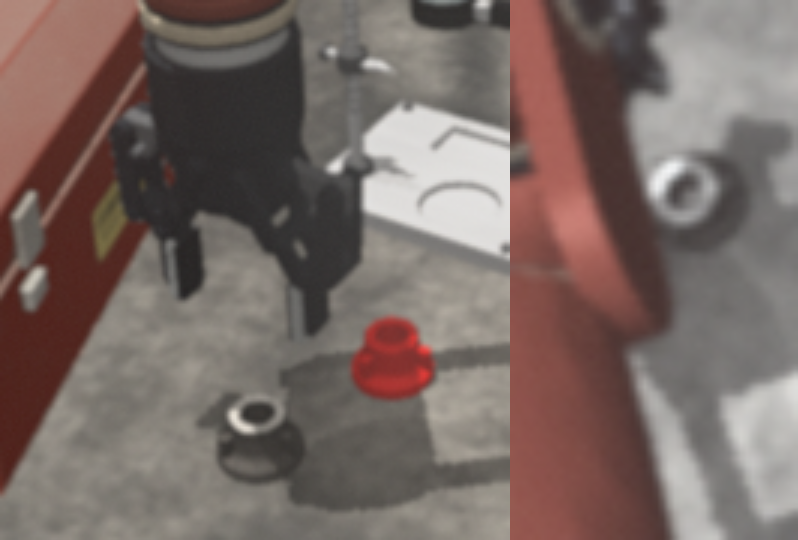

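The side crop shows the open gripper above and just behind the boss (262,430), clear of the toolbox and the red look-alike (393,358). I'll correct the offset, descend, and do a light squeeze to centre the boss along this axis.

```bash
python3 -m jog '[[[-0.006,0.004,0.03],[0,0,0.009]],[[-0.006,0.004,0.055],[0,0,0.009]],[[-0.006,0.004,0.075],[0,0,0.009]],[[-0.006,0.004,0.088],[0,0,0.009]],[[-0.006,0.004,0.088],[0,0,0.009]]]' && python3 -m jog '[[[0,0,0],[0,0,0]],[[0,0,0],[0,0,0]],[[0,0,0],[0,0,0]],[[0,0,0],[0,0,0]],[[0,0,0],[0,0,0]]]' 0.3 20
python3 -c "
from h import *
go([0.577,0.307,0.007],74.5)"
```

```text
t: 2.4
tool_pos: [0.5757, 0.3063, 0.0073]
tool_rot: [-2.501, -1.9, 0.004]
contact_force: [-0.5, 0.5, -0.2]
opening: 0.0678
grip_force: 0.0
t: 2.9
tool_pos: [0.578, 0.3072, 0.0109]
tool_rot: [2.502, 1.899, 0.005]
contact_force: [-1.0, 0.2, 6.2]
opening: 0.041
grip_force: 20.1
t 2.9 pos [0.578  0.3072 0.0109] yaw 74.42 open 0.041 grip 20.1 F [-1.   0.2  6.2] q [0.37 0.34 1.68 0.   1.12 0.65]
shift [-0.0005 -0.001   0.0038] turn [ 0.0022 -0.002  -0.0014]
```

```bash
python3 -m jog '[[[0,0,0],[0,0,0]],[[0,0,0],[0,0,0]],[[0,0,0],[0,0,0]],[[0,0,0],[0,0,-0.1]],[[0,0,0],[0,0,-0.24]]]' 0.8 && python3 -m jog '[[[0,0,0],[0,0,-0.14]],[[0,0,0],[0,0,-0.28]],[[0,0,0],[0,0,-0.42]],[[0,0,0],[0,0,-0.56]],[[0,0,0],[0,0,-0.7]]]' && python3 -m jog '[[[0,0,0],[0,0,-0.14]],[[0,0,0],[0,0,-0.28]],[[0,0,0],[0,0,-0.42]],[[0,0,0],[0,0,-0.56]],[[0,0,0],[0,0,-0.63]]]' && python3 -m jog '[[[0,0,0],[0,0,0]],[[0,0,0],[0,0,0]]]'
python3 -c "
from h import *
go([0.5778,0.307,0.005],164.5)"
```

```text
t: 3.4
tool_pos: [0.5766, 0.3063, 0.0083]
tool_rot: [-2.251, -2.191, 0.001]
contact_force: [-0.2, -0.8, 0.1]
opening: 0.0681
grip_force: 0.0
t: 3.9
tool_pos: [0.5766, 0.3063, 0.0083]
tool_rot: [-1.362, -2.831, 0.001]
contact_force: [-0.3, 0.5, -0.3]
opening: 0.0682
grip_force: 0.0
t: 4.4
tool_pos: [0.5766, 0.3064, 0.0083]
tool_rot: [-0.421, -3.113, 0.001]
contact_force: [0.4, -0.8, -0.6]
opening: 0.068
grip_force: 0.0
t: 4.6
tool_pos: [0.5767, 0.3064, 0.0085]
tool_rot: [-0.43, -3.112, 0.0]
contact_force: [-0.3, 0.6, 1.2]
opening: 0.0679
grip_force: 0.0
t 4.6 pos [0.5767 0.3064 0.0085] yaw 164.28 open 0.0679 grip 0.0 F [-0.3  0.6  1.2] q [ 0.37  0.34  1.68 -0.    1.12 -0.92]
shift [-0.0009  0.0009  0.0035] turn [-0.0003 -0.0003 -0.0038]
```

```bash
python3 -m jog '[[[-0.001,0.001,0.003],[0,0,-0.004]],[[-0.001,0.001,0.0045],[0,0,-0.004]],[[-0.001,0.001,0.0045],[0,0,-0.004]]]' && python3 -m jog '[[[0,0,0],[0,0,0]],[[0,0,0],[0,0,0]],[[0,0,0],[0,0,0]],[[0,0,0],[0,0,0]],[[0,0,0],[0,0,0]]]' 0.3 70 
python3 -c "
from h import *
go([0.5778,0.307,0.005],164.5)"
```

```text
t: 4.9
tool_pos: [0.5778, 0.3071, 0.0037]
tool_rot: [-0.421, -3.112, 0.001]
contact_force: [-1.2, -0.0, -1.1]
opening: 0.0684
grip_force: 0.0
t: 5.4
tool_pos: [0.5783, 0.3073, 0.0049]
tool_rot: [0.421, 3.113, 0.0]
contact_force: [-1.5, -0.6, 4.1]
opening: 0.0411
grip_force: 67.0
t 5.4 pos [0.5783 0.3073 0.0049] yaw 164.6 open 0.0411 grip 67.0 F [-1.5 -0.6  4.1] q [ 0.37  0.35  1.68 -0.    1.11 -0.93]
shift [ 0.0005 -0.0004 -0.0001] turn [0.0002 0.0005 0.0017]
```

```bash
python3 -m jog '[[[0,0,-0.01],[0,0,0]],[[0,0,-0.03],[0,0,0]],[[0,0,-0.05],[0,0,0]],[[0,0,-0.065],[0,0,0]],[[0,0,-0.065],[0,0,0]]]'
python3 - <<'E'
from h import *
go([0.5236,0.0616,0.07],164.5)
T=cam('top');S=cam('side')
def zoom(d,u0,u1,v0,v1,k):
    g=d['image'][v0:v1,u0:u1].astype(float); return np.clip(cv2.resize(g,None,fx=k,fy=k,interpolation=cv2.INTER_CUBIC),0,255).astype(np.uint8)
a=zoom(T,270,345,195,275,6)
a=np.clip((a.astype(int)-150)*2.4,0,255).astype(np.uint8)
b=zoom(S,270,375,210,315,3)
h=max(a.shape[0],b.shape[0]);out=np.zeros((h,a.shape[1]+b.shape[1],3),np.uint8);out[:a.shape[0],:a.shape[1]]=a;out[:b.shape[0],a.shape[1]:]=b
print(out.shape);cv2.imwrite('pics/v2.png',out)
E
```

```text
t: 5.9
tool_pos: [0.5796, 0.3079, 0.072]
tool_rot: [0.42, 3.109, 0.004]
contact_force: [0.8, 0.5, -1.8]
opening: 0.0417
grip_force: 66.7
t 5.9 pos [0.5796 0.3079 0.072 ] yaw 164.6 open 0.0417 grip 66.7 F [ 0.8  0.5 -1.8] q [ 0.37  0.26  1.66  0.    1.22 -0.93]
shift [-0.0114 -0.2523  0.0013] turn [0.0029 0.0038 0.0017]
(480, 765, 3)
```

View pics/v2.png

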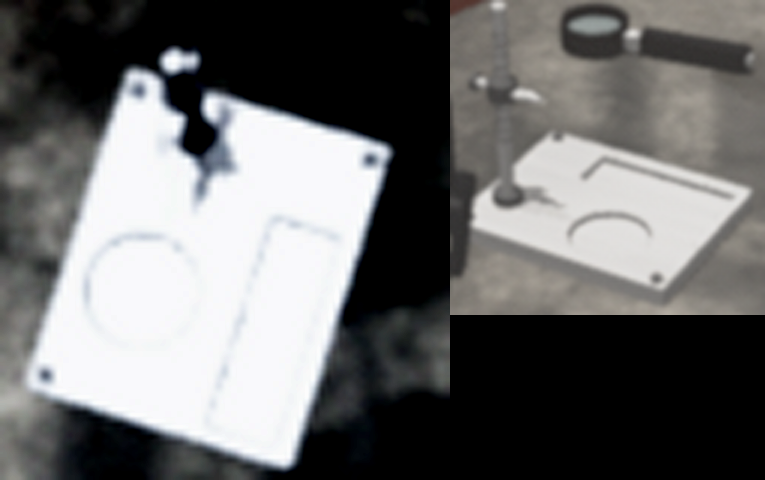

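The zoom shows the nest circle centred near (142,289) in the top crop, radius about 58 px (27 mm as expected), and near (160,236) in the side crop. The plate corners are at (128,68), (390,148), (293,468) and (27,386); the boss is off the bench.

```bash
cat > m3.py <<'E'
from h import *
T=cam('top');S=cam('side')
a=lambda u,v:[270+(u+.5)/6-.5,195+(v+.5)/6-.5]; b=lambda u,v:[270+(u-450+.5)/3-.5,210+(v+.5)/3-.5]
nT=onz(T,[a(142,289)],.014)[0];nS=onz(S,[b(610,236)],.014)[0];print('nest',nT,nS)
cT=onz(T,[a(128,68),a(390,148),a(293,468),a(27,386)],.014)[:,:2]
cS=onz(S,[b(555,132),b(752,190),b(665,293)],.014)[:,:2]
# fixture corners: TL=(+80,+65) TR=(+80,-65) BR=(-80,-65) BL=(-80,65)
L=np.array([[80,65],[80,-65],[-80,-65],[-80,65]])/1e3
def fit(L,W):
    Lc=L-L.mean(0);Wc=W-W.mean(0);th=np.arctan2((Lc[:,0]*Wc[:,1]-Lc[:,1]*Wc[:,0]).sum(),(Lc*Wc).sum());c,s=np.cos(th),np.sin(th);Rm=np.array([[c,-s],[s,c]])
    t=W.mean(0)-Rm@L.mean(0);return np.degrees(th),t,Rm,np.linalg.norm(W-(L@Rm.T+t),axis=1)
for n,W,l in(('top',cT,L),('side',cS,L[[1,2,3]] if 0 else L[[1,2,3]])):
    th,t,Rm,res=fit(l,W);print(n,th,t,res.round(4),'nest in fixture',(Rm.T@((nT if n=='top' else nS)[:2]-t)).round(4))
e=np.array([[555,132],[752,190],[665,293]])
# post: collar and top in both views
print('collar',tri(T,[a(183,88)],S,[b(502,90)]),'post base',onz(T,[a(199,138)],.014),onz(S,[b(507,196)],.017))
print('post top',tri(T,[a(178,61)],S,[b(498,6)]))
print('tip side-ray pts', onz(S,[b(544,101)],.10))
E
python3 m3.py
```

```text
nest [0.52342782 0.06319466 0.014     ] [0.52100744 0.06726858 0.014     ]
top -15.700401042249277 [0.53519822 0.03146612] [0.0014 0.0009 0.0011 0.0005] nest in fixture [-0.0199  0.0274]
side -15.787433929518594 [0.53257615 0.03395965] [0.0012 0.0019 0.0019] nest in fixture [-0.0202  0.0289]
collar (array([0.60089338, 0.04080011, 0.10015047]), np.float64(0.0027729257284073248)) post base [[0.59704994 0.03821854 0.014     ]] [[0.5994094  0.04122729 0.017     ]]
post top (array([0.60016848, 0.03955305, 0.16125018]), np.float64(0.0005600735272593647))
tip side-ray pts [[0.56876288 0.04841211 0.1       ]]
```

```bash
python3 -c "
from h import *
go([0.5228,0.0637,0.062],164.25)"
```

```text
t 6.1 pos [0.577  0.3068 0.0675] yaw 164.6 open 0.0411 grip 66.7 F [-0.   0.3 -2.7] q [ 0.37  0.27  1.66  0.    1.22 -0.93]
shift [-0.0123 -0.2487  0.0059] turn [-0.0016 -0.0022  0.0061]
```

```bash
python3 -m jog '[[[-0.003,-0.04,0],[0,0,0.006]],[[-0.006,-0.085,0],[0,0,0.006]],[[-0.009,-0.13,0],[0,0,0.006]],[[-0.012,-0.175,0],[0,0,0.006]],[[-0.012,-0.21,0],[0,0,0.006]]]' && python3 -m jog '[[[0,-0.02,0],[0,0,0]],[[0,-0.033,0],[0,0,0]],[[0,-0.039,0.002],[0,0,0]],[[0,-0.039,0.004],[0,0,0]],[[0,-0.039,0.006],[0,0,0]]]' && python3 -m jog '[[[0,0,0],[0,0,0]],[[0,0,0],[0,0,0]],[[0,0,0],[0,0,0]]]'
python3 - <<'E'
from h import *
go([0.5228,0.0637,0.062],164.25)
T=cam('top');S=cam('side')
s=cv2.resize(S['image'][190:330,250:400],None,fx=4,fy=4,interpolation=cv2.INTER_CUBIC)
t=cv2.resize(T['image'][195:275,270:320],None,fx=4,fy=4,interpolation=cv2.INTER_CUBIC)
out=np.zeros((560,800,3),np.uint8);out[:560,:600]=s;out[:320,600:800]=t;cv2.imwrite('pics/v3.png',out)
E
```

```text
t: 6.6
tool_pos: [0.5322, 0.0994, 0.0677]
tool_rot: [-0.431, -3.11, 0.002]
contact_force: [0.4, -0.2, -2.9]
opening: 0.0412
grip_force: 66.9
t: 7.1
tool_pos: [0.5234, 0.0647, 0.0629]
tool_rot: [-0.429, -3.112, -0.001]
contact_force: [0.9, 0.5, -2.9]
opening: 0.0417
grip_force: 66.9
t: 7.4
tool_pos: [0.5234, 0.0645, 0.0633]
tool_rot: [0.429, 3.112, 0.0]
contact_force: [0.8, 0.8, -3.5]
opening: 0.0413
grip_force: 66.9
t 7.4 pos [0.5234 0.0645 0.0633] yaw 164.3 open 0.0413 grip 66.9 F [ 0.8  0.8 -3.5] q [-0.02 -0.01  1.97  0.    1.18 -1.32]
shift [ 0.0004 -0.001   0.0013] turn [0.0001 0.0001 0.0009]
```

View pics/v3.png

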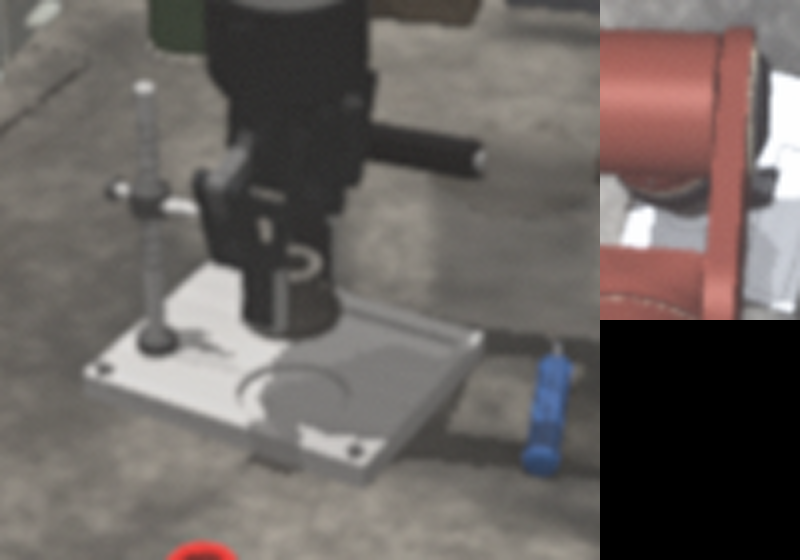

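The boss hangs over the plate: its base centre is near (291,311) in the side crop, with the nest rim centre near (294,392). The top view is blocked by the arm.

```bash
python3 - <<'E'
from h import *
S=cam('side');b=lambda u,v:[250+(u+.5)/4-.5,190+(v+.5)/4-.5]
o=ctrl.get_obs()['tool_pos'];print(o)
B=onz(S,[b(291.5,311.5)],o[2]-.005)[0];N=onz(S,[b(294.5,392.7)],.014)[0];print('boss',B,'bias',B-o,'nest',N,'TCP for nest',N-(B-o))
q=lambda P:(proj(S,P)-[250,190])*4
y=np.array([.27,.963,0]);x=np.array([.963,-.27,0])
print('side link',q(o+.05*y+[0,0,.03]),q(o+.05*y+[0,0,.05]),'body',q(o+.04*x+[0,0,.073]))
print('boss base pred',q([o[0],o[1],o[2]-.005]),'TCP here->at nest top',q([o[0],o[1],.014]))
E
```

```text
[0.52340431 0.06423518 0.06335945]
boss [0.52320464 0.06053352 0.05835945] bias [-0.00019968 -0.00370166 -0.005     ] nest [0.52096432 0.06537129 0.014     ] TCP for nest [0.52116399 0.06907295 0.019     ]
side link [[233.51559487 302.06676537]] [[232.51567183 265.20253687]] body [[212.7639943  154.26428227]]
boss base pred [[287.77566335 313.98770319]] TCP here->at nest top [[288.75583386 389.28185123]]
```

```bash
python3 - <<'E'
from h import *
from scipy.ndimage import map_coordinates
from scipy.optimize import least_squares
for n in('top','side'):
    d=cam(n);g=cv2.cvtColor(cv2.imread(f'pics/{n}0.png'),cv2.COLOR_BGR2GRAY).astype(float)
    c=np.array([.5225,.065]);
    for it in range(3):
        th=np.radians(np.arange(0,360,4));rr=np.arange(.021,.033,.00025)
        P=np.stack([c[0]+rr[None]*np.cos(th)[:,None],c[1]+rr[None]*np.sin(th)[:,None],np.full((len(th),len(rr)),.014)],-1)
        uv=proj(d,P.reshape(-1,3));pr=map_coordinates(g,[uv[:,1],uv[:,0]],order=3).reshape(len(th),-1)
        base=np.median(pr,1);dep=base-pr.min(1);k=pr.argmin(1);ok=(dep>4)&(k>0)&(k<len(rr)-1)
        Q=np.c_[c[0]+rr[k]*np.cos(th),c[1]+rr[k]*np.sin(th)][ok];w=np.sqrt(np.minimum(dep[ok],30))
        s=least_squares(lambda p:(np.hypot(*(Q-p[:2]).T)-p[2])*w,[*c,.0268],loss='soft_l1',f_scale=.005)
        s2=least_squares(lambda p:(np.hypot(*(Q-p[:2]).T)-.0267)*w,c,loss='soft_l1',f_scale=.005)
        c=s.x[:2]
    print(n,ok.sum(),np.degrees(th[ok]).astype(int)[[0,-1]],s.x.round(4),s2.x.round(4),'coverage',np.histogram(np.degrees(th[ok]),8,(0,360))[0])
E
```

```text
top 52 [  0 356] [0.5226 0.0632 0.027 ] [0.5228 0.0634] coverage [12 11 11  2  0  0  5 11]
side 54 [  0 356] [0.5211 0.0685 0.0266] [0.5211 0.0686] coverage [10  0  0  0 11 11 11 11]
```

```bash
python3 -m jog '[[[0.001,0,0.015],[0,0,0]],[[0.001,0,0.028],[0,0,0]],[[0.001,0,0.037],[0,0,0]],[[0.001,0,0.04],[0,0,0]],[[0.001,0,0.04],[0,0,0]]]' && python3 -m jog '[[[0,0,0.002],[0,0,0]],[[0,0,0.004],[0,0,0]],[[0,0,0.006],[0,0,0]],[[0,0,0.007],[0,0,0]],[[0,0,0.007],[0,0,0]]]'
python3 -c "
from h import *
go([0.5226,0.0642,0.013],164.25)"
```

```text
t: 8.15
tool_pos: [0.5215, 0.0643, 0.022]
tool_rot: [-0.43, -3.11, 0.0]
contact_force: [0.9, -0.1, -2.7]
opening: 0.0411
grip_force: 66.9
t: 8.65
tool_pos: [0.5222, 0.0643, 0.0162]
tool_rot: [-0.43, -3.112, 0.0]
contact_force: [0.3, -0.1, -2.9]
opening: 0.0412
grip_force: 66.9
t 8.65 pos [0.5222 0.0643 0.0162] yaw 164.25 open 0.0412 grip 66.9 F [ 0.3 -0.1 -2.9] q [-0.02  0.06  1.99  0.    1.09 -1.31]
shift [-0.0004  0.      0.0032] turn [-0.     -0.0001  0.0001]
```

```bash
python3 -m jog '[[[0,0,0.001],[0,0,0]],[[0,0,0.002],[0,0,0]],[[0,0,0.003],[0,0,0]],[[0,0,0.004],[0,0,0]],[[0,0,0.004],[0,0,0]]]'
python3 -c "
from h import *
go([0.5226,0.0642,0.013],164.25)"
```

```text
t: 9.15
tool_pos: [0.5226, 0.0643, 0.0129]
tool_rot: [0.43, 3.112, -0.0]
contact_force: [-3.3, -0.2, 3.0]
opening: 0.0414
grip_force: 68.4
t 9.15 pos [0.5226 0.0643 0.0129] yaw 164.26 open 0.0414 grip 68.4 F [-3.3 -0.2  3. ] q [-0.02  0.07  1.99 -0.    1.08 -1.31]
shift [-0.0001 -0.0001 -0.0001] turn [-0.0001  0.      0.0002]
```

```bash
python3 -m jog '[[[0,0,0],[0,0,0]],[[0,0,0],[0,0,0]],[[0,0,0],[0,0,0]],[[0,0,0],[0,0,0]],[[0,0,0],[0,0,0]]]' 0.75 && python3 -m jog '[[[0,0,-0.01],[0,0,0]],[[0,0,-0.03],[0,0,0]],[[0,0,-0.06],[0,0,0]],[[0,0,-0.1],[0,0,0]],[[0,0,-0.14],[0,0,0]]]'
python3 - <<'E'
from h import *
go([0.535,-0.2,0.15],164.25)
T=cam('top');S=cam('side')
s=cv2.resize(S['image'][190:330,250:400],None,fx=4,fy=4,interpolation=cv2.INTER_CUBIC)
t=cv2.resize(T['image'][195:275,360:420],(200,267))
out=np.zeros((560,800,3),np.uint8);out[:560,:600]=s;out[:267,600:800]=t;cv2.imwrite('pics/v4.png',out)
E
```

```text
t: 9.65
tool_pos: [0.5224, 0.0643, 0.0122]
tool_rot: [0.43, 3.112, 0.0]
contact_force: [0.7, 0.5, -0.5]
opening: 0.0639
grip_force: 0.0
t: 10.15
tool_pos: [0.5219, 0.0643, 0.154]
tool_rot: [-0.43, -3.112, 0.0]
contact_force: [1.7, -0.8, 0.1]
opening: 0.0642
grip_force: 0.0
t 10.15 pos [0.5219 0.0643 0.154 ] yaw 164.25 open 0.0642 grip 0.0 F [ 1.7 -0.8  0.1] q [-0.02 -0.13  1.92  0.    1.35 -1.31]
shift [-0.0844 -0.2508  0.004 ] turn [-0.0001 -0.0003  0.0001]
```

View pics/v4.png

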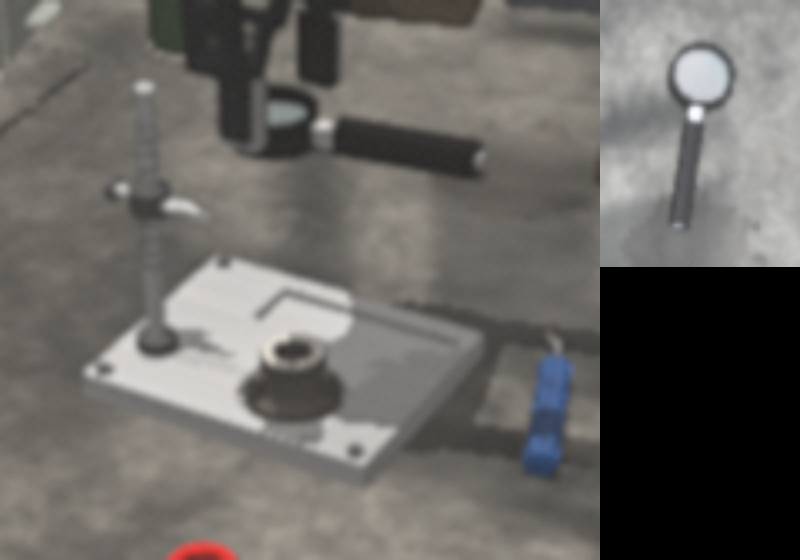

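The boss sits flat in the round nest with its ring at (293,353), and the pointer at (205,215) hasn't moved. The loupe is in clear view, with its lens at about (701,75) and its handle end at (679,226) in the inset.

```bash
python3 - <<'E'
from h import *
T=cam('top');t=T['image'];S=cam('side')
x0,x1,y0,y1=374,408,203,272
g=t[y0:y1,x0:x1].max(2);m=(g<80).astype(np.uint8)
y,x=np.nonzero(m);x=x+x0;y=y+y0
h=y>234;print(h.sum())
H=onz(T,np.c_[x,y][h],.022)[:,:2]
vx=cv2.fitLine((H*1e3).astype(np.float32),cv2.DIST_HUBER,0,.01,.01).ravel();d=vx[:2]*np.sign(vx[0]);c=vx[2:]/1e3
print('handle dir deg',np.degrees(np.arctan2(d[1],d[0])),'c',c,'span',((H-c)@d).min(),((H-c)@d).max(),'width',np.ptp((H-c)@[-d[1],d[0]]))
# barrel: circle of dark ring
b=y<228;B=np.c_[x,y][b].astype(np.float32);cc,r=cv2.minEnclosingCircle(B);O=onz(T,[cc],.024)[0];print('barrel px',cc,r,O)
print('offset of barrel from handle line',np.dot(O[:2]-c,[-d[1],d[0]]),'along',np.dot(O[:2]-c,d))
E
```

```text
0Traceback (most recent call last):
  File "<stdin>", line 7, in <module>
  File "h.py", line 12, in onz
    o,r=ray(d,uv); return o+r*((z-o[2])/r[:,2])[:,None]
        ~~~^^^^^^
  File "h.py", line 8, in ray
    p=cv2.undistortPoints(np.array(uv,float).reshape(-1,1,2),d['K'],d['D']).reshape(-1,2)
      ~~~~~~~~~~~~~~~~~~~^^^^^^^^^^^^^^^^^^^^^^^^^^^^^^^^^^^^^^^^^^^^^^^^^^
cv2.error: OpenCV(4.12.0) /io/opencv/modules/calib3d/src/undistort.dispatch.cpp:347: error: (-215:Assertion failed) CV_IS_MAT(_src) && CV_IS_MAT(_dst) && (_src->rows == 1 || _src->cols == 1) && (_dst->rows == 1 || _dst->cols == 1) && _src->cols + _src->rows - 1 == _dst->rows + _dst->cols - 1 && (CV_MAT_TYPE(_src->type) == CV_32FC2 || CV_MAT_TYPE(_src->type) == CV_64FC2) && (CV_MAT_TYPE(_dst->type) == CV_32FC2 || CV_MAT_TYPE(_dst->type) == CV_64FC2) in function 'cvUndistortPointsInternal'
```

```bash
cat > loupe.py <<'E'
from h import *
T=cam('top');t=T['image']
x0,x1,y0,y1=374,408,203,272
g=t[y0:y1,x0:x1].max(2).astype(float)
bg=np.median(g,axis=1,keepdims=True)
rows=[];
for v in range(234,263):
    w=np.clip(bg[v-y0]-g[v-y0]-15,0,None)[:,0] if 0 else np.clip(bg[v-y0,0]-g[v-y0]-20,0,None)
    u=np.arange(x0,x1);k=u[np.argmax(w)];s=abs(u-k)<=4
    if w.sum()>60: rows.append([(w*u)[s].sum()/w[s].sum(),v])
H=onz(T,rows,.022)[:,:2]
vx=cv2.fitLine((H*1e3).astype(np.float32),cv2.DIST_HUBER,0,.01,.01).ravel();d=vx[:2]*np.sign(vx[0]);c=vx[2:]/1e3
n=np.array([-d[1],d[0]]);print(len(rows),'heading',np.degrees(np.arctan2(d[1],d[0])),'c',c,'span',((H-c)@d).min(),((H-c)@d).max(),'scatter',((H-c)@n).std())
m=np.zeros(g.shape,np.uint8);m[g<bg-35]=1;m[228-y0:]=0
cn=max(cv2.findContours(m,0,2)[0],key=cv2.contourArea).reshape(-1,2)+[x0,y0]
cc,r=cv2.minEnclosingCircle(cn.astype(np.float32));e=cv2.fitEllipse(cn.astype(np.float32))
for p in(cc,e[0]):
    O=onz(T,[p],.024)[0];print('barrel',p,r,e[1],O,'off line',(O[:2]-c)@n,'along',(O[:2]-c)@d)
E
python3 loupe.py
```

```text
27 heading -10.039085 c [ 0.51664597 -0.19697544] span -0.03855303006778277 0.0366486799893602 scatter 0.0012377855300739057
barrel (390.19403076171875, 217.98507690429688) 10.98688793182373 (18.83283233642578, 20.217870712280273) [ 0.59868651 -0.21093309  0.024     ] off line 0.00055736031442594 along 0.08321751963391331
barrel (390.18865966796875, 217.35958862304688) 10.98688793182373 (18.83283233642578, 20.217870712280273) [ 0.60049916 -0.21092494  0.024     ] off line 0.0008813614023272703 along 0.085000995213693
```

```bash
python3 -c "
from h import *
go([0.5437,-0.2018,0.10],170.7)"
```

```text
t 10.4 pos [0.5222 0.0643 0.1525] yaw 164.26 open 0.0641 grip 0.0 F [-0.3  0.5 -1. ] q [-0.02 -0.12  1.92  0.    1.35 -1.31]
shift [-0.0929 -0.2503  0.0525] turn [ 1.000e-04  4.000e-04 -1.125e-01]
```

```bash
python3 -m jog '[[[0,-0.04,0],[0,0,-0.03]],[[-0.01,-0.085,0],[0,0,-0.06]],[[-0.025,-0.13,0],[0,0,-0.09]],[[-0.045,-0.17,0],[0,0,-0.112]],[[-0.06,-0.205,0],[0,0,-0.112]]]' && python3 -m jog '[[[-0.02,-0.025,0.015],[0,0,0]],[[-0.028,-0.049,0.035],[0,0,0]],[[-0.028,-0.049,0.053],[0,0,0]],[[-0.028,-0.049,0.053],[0,0,0]],[[-0.028,-0.049,0.053],[0,0,0]]]' 0.6
python3 - <<'E'
from h import *
go([0.5437,-0.2018,0.004],170.7)
S=cam('side')
s=cv2.resize(S['image'][130:260,270:410],None,fx=4,fy=4,interpolation=cv2.INTER_CUBIC);cv2.imwrite('pics/v5.png',s)
E
```

```text
t: 10.9
tool_pos: [0.5232, -0.151, 0.1501]
tool_rot: [-0.256, -3.128, -0.002]
contact_force: [-0.8, 0.9, 0.8]
opening: 0.0638
grip_force: 0.0
t: 11.4
tool_pos: [0.5429, -0.2015, 0.0975]
tool_rot: [-0.255, -3.128, -0.002]
contact_force: [0.2, -0.6, -0.9]
opening: 0.0513
grip_force: 0.0
t 11.4 pos [ 0.5429 -0.2015  0.0975] yaw 170.67 open 0.0513 grip 0.0 F [ 0.2 -0.6 -0.9] q [-0.48  0.07  1.83  0.    1.25 -1.89]
shift [-0.0011 -0.0003  0.0935] turn [ 0.0013 -0.0035 -0.0005]
```

View pics/v5.png

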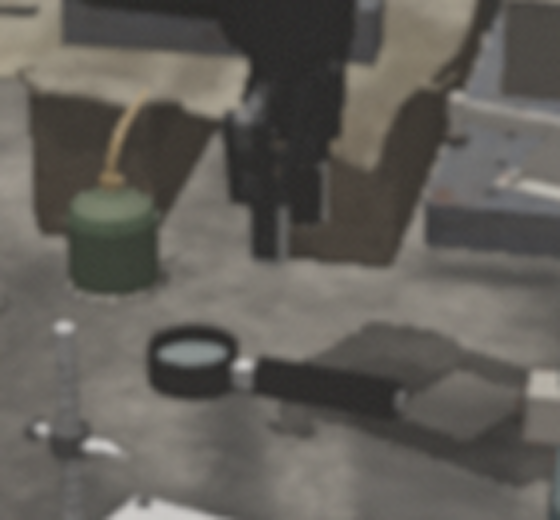

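The gripper is centred over the front part of the handle (handle starts at about (258,375), fingers at about (285,240) above it), and the oil can is well clear on the left. I'll descend and grip.

```bash
python3 -m jog '[[[-0.001,0,0.03],[0,0,0]],[[-0.001,0,0.06],[0,0,0]],[[-0.001,0,0.08],[0,0,0]],[[-0.001,0,0.089],[0,0,0]],[[-0.001,0,0.092],[0,0,0]]]' && python3 -m jog '[[[0,0,0],[0,0,0]],[[0,0,0],[0,0,0]],[[0,0,0],[0,0,0]],[[0,0,0],[0,0,0]],[[0,0,0],[0,0,0]]]' 0.05 45 
python3 -c "
from h import *
go([0.5437,-0.2018,0.005],170.7)"
```

```text
t: 11.95
tool_pos: [0.5451, -0.2018, 0.0072]
tool_rot: [-0.254, -3.131, -0.0]
contact_force: [0.2, 0.3, 1.2]
opening: 0.0511
grip_force: 0.0
t: 12.45
tool_pos: [0.5465, -0.203, 0.0091]
tool_rot: [0.255, 3.128, -0.002]
contact_force: [-0.6, 0.7, 5.6]
opening: 0.0143
grip_force: 45.7
t 12.45 pos [ 0.5465 -0.203   0.0091] yaw 170.67 open 0.0143 grip 45.7 F [-0.6  0.7  5.6] q [-0.48  0.19  1.86  0.    1.08 -1.89]
shift [0.003  0.0007 0.0041] turn [-0.0009  0.003  -0.0005]
```

```bash
python3 -m jog '[[[0,0,-0.005],[0,0,0]],[[0,0,-0.015],[0,0,0]],[[0,0,-0.04],[0,0,0]],[[0,0,-0.08],[0,0,0]],[[0,0,-0.12],[0,0,0]]]' - 60 && python3 -m jog '[[[0,0,-0.03],[0,0,0]],[[0,0,-0.035],[0,0,0]],[[0,0,-0.035],[0,0,0]],[[0,0,-0.035],[0,0,0]],[[0,0,-0.035],[0,0,0]]]'
python3 - <<'E'
from h import *
go([0.4665,0.079,0.15],170.7)
o=ctrl.get_obs();print(o['wrist_torque'].round(2))
T=cam('top');S=cam('side')
s=cv2.resize(S['image'][120:300,240:400],None,fx=3,fy=3,interpolation=cv2.INTER_CUBIC)
t=cv2.resize(T['image'][180:280,350:440],None,fx=3.5,fy=3.5,interpolation=cv2.INTER_CUBIC)
out=np.zeros((540,800,3),np.uint8);out[:540,:480]=s;out[:350,480:795]=t;cv2.imwrite('pics/v6.png',out)
E
```

```text
t: 12.95
tool_pos: [0.5441, -0.2018, 0.1277]
tool_rot: [-0.255, -3.129, -0.001]
contact_force: [1.0, 0.4, -1.1]
opening: 0.0144
grip_force: 59.6
t: 13.45
tool_pos: [0.5437, -0.2016, 0.1594]
tool_rot: [-0.255, -3.127, -0.003]
contact_force: [-0.2, 0.8, -1.8]
opening: 0.0141
grip_force: 59.6
t 13.45 pos [ 0.5437 -0.2016  0.1594] yaw 170.67 open 0.0141 grip 59.6 F [-0.2  0.8 -1.8] q [-0.48  0.    1.79 -0.    1.36 -1.89]
shift [0.1216 0.2644 0.0103] turn [ 0.0014 -0.0044 -0.0005]
[-0.01 -0.01 -0.01]
```

View pics/v6.png

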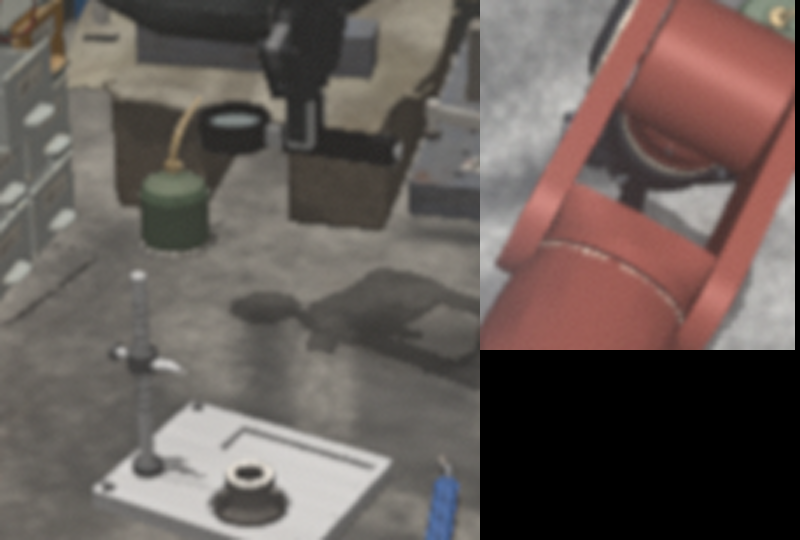

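```bash
cat > ptr.py <<'E'
from h import *
S=cam('side');g=cv2.cvtColor(S['image'],cv2.COLOR_BGR2GRAY).astype(float)
N=np.array([.5225,.0643]);ax=np.array([.9625,-.2714]);P=N+.08*ax;tip=N+.048*ax
z=np.arange(.02,.18,.0005);uv=proj(S,np.c_[np.tile(P,(len(z),1)),z])
print('post pred top',proj(S,[[*P,.164]]),'zoomed obs top',[250+(145.5)/4-.5,190+88.5/4-.5],[240+138.5/3-.5,120+272.5/3-.5])
obs={'v4':[[250+(u+.5)/4-.5,190+(v+.5)/4-.5] for u,v in((150,197),(205,215))],'v6':[[240+(u+.5)/3-.5,120+(v+.5)/3-.5] for u,v in((141,360),(184,372))]}
for k,(c,t) in obs.items():
    zc=np.interp(c[1],uv[::-1,1],z[::-1]);ut=proj(S,np.c_[np.tile(tip,(len(z),1)),z]);zt=np.interp(t[1],ut[::-1,1],z[::-1])
    print(k,'collar',c,'z',zc,'tip',t,'z',zt,'pred tip u',np.interp(t[1],ut[::-1,1],ut[::-1,0]),'top z',0)
ztop=lambda v:np.interp(v,uv[::-1,1],z[::-1]);print('z of obs top edge',ztop(190+(83)/4),'(stem top centre 88)',ztop(190+88.5/4-.5))
# intensity profile along post (mean across 5 px) to find collar edges
from scipy.ndimage import map_coordinates
u0=np.interp(245,uv[::-1,1],uv[::-1,0]);off=np.median([0])
pr=[[map_coordinates(g,[[v],[u+du]],order=1)[0] for du in(-5,-4,4,5)] for u,v in uv]
best=map_coordinates(g,[uv[:,1],uv[:,0]],order=1)
for a,b,c in list(zip(z,best,pr))[100:260:4]: print(round(a,4),int(b),[int(i) for i in c])
E
python3 ptr.py
```

```text
post pred top [[285.33351589 211.10264518]] zoomed obs top [285.875, 211.625] [285.6666666666667, 210.33333333333331]
v4 collar [287.125, 238.875] z 0.10279425576088813 tip [300.875, 243.375] z 0.10155612678603701 pred tip u 300.60966964072594 top z 0
v6 collar [286.6666666666667, 239.66666666666669] z 0.10099963425870483 tip [301.0, 243.66666666666669] z 0.10090013138415034 pred tip u 300.6196862343318 top z 0
z of obs top edge 0.16475594360609563 (stem top centre 88) 0.16287925075318255
0.07 98 [93, 92, 90, 89]
0.072 100 [96, 94, 89, 89]
0.074 100 [97, 94, 89, 89]
0.076 98 [98, 95, 89, 89]
0.078 96 [99, 97, 89, 89]
0.08 98 [99, 97, 91, 91]
0.082 101 [97, 97, 95, 94]
0.084 99 [96, 95, 98, 99]
0.086 93 [95, 93, 98, 100]
0.088 87 [95, 91, 94, 97]
0.09 78 [93, 86, 86, 93]
0.092 68 [90, 80, 84, 95]
0.094 63 [86, 74, 97, 116]
0.096 63 [84, 70, 126, 151]
0.098 63 [82, 68, 144, 177]
0.1 67 [82, 69, 128, 163]
0.102 79 [90, 75, 98, 126]
0.104 92 [108, 89, 81, 97]
0.106 99 [129, 103, 80, 87]
0.108 100 [138, 109, 83, 89]
0.11 99 [129, 108, 84, 93]
0.112 100 [112, 104, 93, 102]
0.114 102 [106, 105, 106, 112]
0.116 100 [108, 107, 114, 117]
0.118 98 [110, 109, 113, 116]
0.12 103 [109, 109, 112, 117]
0.122 107 [106, 107, 113, 117]
0.124 106 [103, 104, 114, 118]
0.126 103 [102, 101, 114, 118]
0.128 103 [102, 100, 115, 119]
0.13 103 [103, 102, 116, 121]
0.132 101 [104, 104, 114, 119]
0.134 98 [106, 105, 110, 113]
0.136 100 [108, 108, 105, 109]
0.138 102 [110, 109, 105, 108]
0.14 101 [110, 109, 106, 109]
0.142 101 [109, 109, 109, 110]
0.144 104 [110, 110, 110, 112]
0.146 107 [111, 111, 109, 111]
0.148 109 [111, 112, 109, 111]
```

The last picture shows the loupe held clear of the bench, roughly level, with its lens at about (233,120) and handle end at (398,148) in the side crop. The boss at (249,485) is still seated. The pointer height works out at 0.101 m, and the post's projection agrees with the images.

```bash
python3 - <<'E'
from h import *
go([0.4687,0.0731,0.150],170.7)
S=cam('side');o=ctrl.get_obs();f=np.array([.987,-.161])
L=[240+233.5/3-.5,120+120.5/3-.5]; P=onz(S,[L],o['tool_pos'][2]-.0091+.022)[0]; print('lens side',P,'rel',P-o['tool_pos'],'along',(P-o['tool_pos'])[:2]@f,'pred px',proj(S,[[*(o['tool_pos'][:2]+.0545*f),o['tool_pos'][2]-.0091+.022]]),L)
E
```

```text
t 13.6 pos [ 0.5443 -0.2019  0.1604] yaw 170.67 open 0.0142 grip 59.6 F [-0.5 -0.1 -0.9] q [-0.48  0.    1.78 -0.    1.36 -1.89]
shift [0.1192 0.2591 0.011 ] turn [ 0.0009 -0.0028 -0.0005]
lens side [ 0.59687947 -0.19552248  0.17377607] rel [0.05231996 0.0065306  0.0129    ] along 0.050588371046699755 pred px [[318.36962278 157.08184933]] [317.3333333333333, 159.66666666666666]
```

```bash
python3 -m jog '[[[0.02,0.04,0],[0,0,0]],[[0.04,0.08,0],[0,0,0]],[[0.06,0.12,0],[0,0,0]],[[0.08,0.155,0],[0,0,0]],[[0.1,0.19,0],[0,0,0]]]' && python3 -m jog '[[[0.01,0.03,0],[0,0,0]],[[0.015,0.05,0],[0,0,0]],[[0.019,0.065,0.004],[0,0,0]],[[0.019,0.069,0.01],[0,0,0]],[[0.019,0.069,0.01],[0,0,0]]]' && python3 -m jog '[[[0,0,0.005],[0,0,0]],[[0,0,0.012],[0,0,0]],[[0,0,0.02],[0,0,0]],[[0,0,0.025],[0,0,0]],[[0,0,0.025],[0,0,0]]]'
cat > fin.py <<'E'
from h import *
go([0.4687,0.0731,0.110],170.7)
S=cam('side');o=ctrl.get_obs();p=o['tool_pos'];M=R.from_rotvec(o['tool_rot']).as_matrix();f=-M[:2,0];f/=np.linalg.norm(f)
lens=p[:2]+.0545*f;zu=p[2]-.0091;print('believed lens',lens,'underside',zu)
a=np.linspace(0,2*np.pi,60);C=np.c_[lens[0]+.028*np.cos(a),lens[1]+.028*np.sin(a)]
up=proj(S,np.c_[C,np.full(60,zu+.024)]);lo=proj(S,np.c_[C,np.full(60,zu)])
al=np.r_[up,lo];print('pred barrel silhouette u',al[:,0].min(),al[:,0].max(),'v',al[:,1].min(),al[:,1].max(),'rim',up.min(0),up.max(0))
e=p[:2]-(.130-.0545)*f;print('pred handle end',proj(S,[[*e,zu],[*e,zu+.022]]))
g=S['image'];c=al.mean(0).round().astype(int);print('c',c)
x0,x1,y0,y1=c[0]-32,c[0]+60,c[1]-24,c[1]+34
cv2.imwrite('pics/fin.png',cv2.resize(g[y0:y1,x0:x1],None,fx=6,fy=6,interpolation=cv2.INTER_CUBIC))
q=g.max(2);
for v in range(y0,y1): print(v,' '.join('%3d'%k for k in q[v,x0+10:x1-34]))
print('cols from',x0+10)
E
python3 fin.py
```

```text
t: 14.15
tool_pos: [0.4763, 0.0028, 0.1619]
tool_rot: [-0.256, -3.131, -0.0]
contact_force: [0.5, 1.1, -0.3]
opening: 0.0143
grip_force: 59.7
t: 14.65
tool_pos: [0.4689, 0.0727, 0.1509]
tool_rot: [-0.254, -3.129, 0.001]
contact_force: [0.1, 0.4, -2.0]
opening: 0.0142
grip_force: 59.7
t: 15.15
tool_pos: [0.4688, 0.0722, 0.1258]
tool_rot: [-0.256, -3.129, 0.0]
contact_force: [-1.0, 0.9, -0.6]
opening: 0.0142
grip_force: 59.7
t 15.15 pos [0.4688 0.0722 0.1258] yaw 170.64 open 0.0142 grip 59.7 F [-1.   0.9 -0.6] q [-0.   -0.23  2.06 -0.    1.32 -1.41]
shift [0.0002 0.0009 0.0158] turn [-0.0004 -0.0025 -0.001 ]
believed lens [0.52302999 0.06348892] underside 0.117392325994535
pred barrel silhouette u 306.7805504718124 336.7278887783389 v 223.81450638058035 249.72281870507592 rim [306.78055047 223.81450638] [336.72788878 238.47294555]
pred handle end [[387.8392419  255.73780379]
 [388.41136802 245.29038548]]
c [322 237]
213 130 133 133 131 128 127 124 121 120 119 121 121 121 123 124 124 125 127 125 120 117 114 113 116 120 124 125 129 127 120  98  70  58  63  79  99 110 114 120 111  90  74 
[... 10509 characters left out ...]
16 216 216 216 215 212 205 197 190 180 170 155 153 155 155 160 169 183 194 202 209 214 215 214 208
268 210 209 210 209 209 210 209 211 212 213 214 213 205 184 153 137 159 186 207 214 215 214 215 216 216 216 217 217 217 217 217 213 209 203 195 187 176 160 151 146 145 154 166 182 193 201 209 212
269 211 210 209 208 209 209 209 209 210 211 212 211 206 188 165 163 188 207 214 215 213 213 214 214 215 215 216 216 217 217 218 218 219 218 217 214 207 198 188 172 155 148 150 152 158 167 177 187
270 211 211 212 211 211 210 210 210 211 211 210 210 209 203 194 196 207 214 215 214 214 213 215 215 216 215 215 216 216 217 217 217 218 218 219 218 218 217 215 206 196 188 180 170 156 153 152 151
cols from 300
```

```bash
python3 -m jog '[[[0.001,0.001,0.004],[0,-0.0025,0]],[[0.0025,0.001,0.008],[0,-0.0025,0]],[[0.0025,0.001,0.012],[0,-0.0025,0]],[[0.0025,0.001,0.0155],[0,-0.0025,0]],[[0.0025,0.001,0.0155],[0,-0.0025,0]]]' && python3 -m jog '[[[0,0,0],[0,0,0]],[[0,0,0],[0,0,0]],[[0,0,0],[0,0,0]],[[0,0,0],[0,0,0]],[[0,0,0],[0,0,0]]]'
cat > fin2.py <<'E'
from h import *
go([0.4664,0.0736,0.110],170.7)
S=cam('side');o=ctrl.get_obs();p=o['tool_pos'];M=R.from_rotvec(o['tool_rot']).as_matrix();f=-M[:2,0];f/=np.linalg.norm(f);n=np.array([-f[1],f[0]])
D=.0568;lens=p[:2]+D*f;zu=p[2]-.0091;print('lens',lens,'underside',zu)
a=np.linspace(0,2*np.pi,90);C=np.c_[lens[0]+.028*np.cos(a),lens[1]+.028*np.sin(a)]
al=np.r_[proj(S,np.c_[C,np.full(90,zu+.024)]),proj(S,np.c_[C,np.full(90,zu)])];print('pred sil',al.min(0),al.max(0))
g=S['image'].max(2).astype(float)
def edges(v,th=75):
    m=v<th;i=np.flatnonzero(m);
    return None if len(i)==0 else [ (i[0]-1+(v[i[0]-1]-th)/(v[i[0]-1]-v[i[0]])), (i[-1]+(th-v[i[-1]])/(v[i[-1]+1]-v[i[-1]])) ]
uc=int(round(al[:,0].mean()));vc=al[:,1].mean()
v0=int(vc)-22
for u in (uc-6,uc,uc+6): print('barrel col',u,v0+np.array(edges(g[v0:v0+42,u])))
for r in range(int(vc)-4,int(vc)+3,2): 
    row=g[r,uc-22:uc+13];print('row',r,'left',uc-22+edges(row)[0])
# handle: near-face top/bottom edge lines (camera side +y => +n side)
for s in (-.100,-.110,-.120):
    q=lens+s*f
    pr=proj(S,[[*(q-n*.008),zu+.022],[*(q+n*.008),zu]]);u=int(round(pr[:,0].mean()));w0=int(pr[0,1])-7
    print('handle',s,'u',u,'pred v',pr[:,1],'obs',w0+np.array(edges(g[w0:w0+28,u],85)))
E
python3 fin2.py
```

```text
t: 15.7
tool_pos: [0.4669, 0.0739, 0.111]
tool_rot: [0.255, 3.13, -0.001]
contact_force: [-0.1, 0.1, -0.5]
opening: 0.0142
grip_force: 59.7
t: 16.2
tool_pos: [0.4674, 0.0739, 0.1118]
tool_rot: [0.255, 3.129, -0.0]
contact_force: [-0.0, -0.3, -1.6]
opening: 0.0142
grip_force: 59.7
t 16.2 pos [0.4674 0.0739 0.1118] yaw 170.67 open 0.0142 grip 59.7 F [-0.  -0.3 -1.6] q [-0.   -0.22  2.07 -0.    1.28 -1.41]
shift [ 0.001  -0.0005  0.0018] turn [ 0.      0.0027 -0.0005]
lens [0.52345293 0.06472992] underside 0.1027018312621616
pred sil [306.56235411 230.81064479] [336.3594768  256.79685361]
barrel col 315 [232.9375     255.03508772]
barrel col 321 [232.09090909 256.35294118]
barrel col 327 [231.94117647 256.33333333]Traceback (most recent call last):
  File "fin2.py", line 15, in <module>
    row=g[r,uc-22:uc+13];print('row',r,'left',uc-22+edges(row)[0])
                                                    ~~~~~^^^^^
  File "fin2.py", line 10, in edges
    return None if len(i)==0 else [ (i[0]-1+(v[i[0]-1]-th)/(v[i[0]-1]-v[i[0]])), (i[-1]+(th-v[i[-1]])/(v[i[-1]+1]-v[i[-1]])) ]
                                                                                                       ~^^^^^^^^^
IndexError: index 35 is out of bounds for axis 0 with size 35
```

```bash
sed -i "s/row=g\[r,uc-22:uc+13\].*/m=g[r,uc-22:uc+6];k=int(np.argmax(m<75));print('row',r,'left',uc-22+k-1+(m[k-1]-75)\/(m[k-1]-m[k]))/" fin2.py; python3 fin2.py
```

```text
t 16.25 pos [0.4674 0.0739 0.1118] yaw 170.68 open 0.0144 grip 59.7 F [-0.   1.  -0.8] q [-0.   -0.22  2.07 -0.    1.28 -1.41]
shift [ 0.0009 -0.0005  0.0018] turn [ 0.      0.0026 -0.0004]
lens [0.52343002 0.06471794] underside 0.10269222365237388
pred sil [306.57591367 230.81332113] [336.37276753 256.79938448]
barrel col 315 [233.         255.01785714]
barrel col 321 [232.05       256.33333333]
barrel col 327 [232.         256.27272727]
row 239 left 307.48275862068965
row 241 left 307.4848484848485
row 243 left 307.5
row 245 left 307.5357142857143
handle -0.1 u 372 pred v [247.27688827 261.75459043] obs [247.69565217 261.90909091]
handle -0.11 u 377 pred v [248.33601462 262.86205415] obs [248.625      262.73913043]
handle -0.12 u 382 pred v [249.40198769 263.97656905] obs [249.5  263.64]
```

```bash
python3 -m jog '[[[0.001,-0.0005,0.0014],[0,0,0]],[[0.001,-0.0005,0.0014],[0,0,0]],[[0.001,-0.0005,0.0014],[0,0,0]],[[0.001,-0.0005,0.0014],[0,0,0]],[[0.001,-0.0005,0.0014],[0,0,0]]]' && python3 -m jog '[[[0,0,0],[0,0,0]],[[0,0,0],[0,0,0]],[[0,0,0],[0,0,0]],[[0,0,0],[0,0,0]],[[0,0,0],[0,0,0]]]' && python3 fin2.py && python3 ptr.py | head -4
```

```text
t: 16.8
tool_pos: [0.4663, 0.0736, 0.1103]
tool_rot: [0.255, 3.129, -0.0]
contact_force: [0.1, -0.4, -1.3]
opening: 0.0144
grip_force: 59.7
t: 17.3
tool_pos: [0.4663, 0.0736, 0.1104]
tool_rot: [0.255, 3.129, -0.0]
contact_force: [0.9, 0.1, -0.8]
opening: 0.0142
grip_force: 59.7
t 17.3 pos [0.4663 0.0736 0.1104] yaw 170.67 open 0.0142 grip 59.7 F [ 0.9  0.1 -0.8] q [-0.   -0.22  2.08 -0.    1.28 -1.41]
shift [-0.0001  0.0001  0.0004] turn [-0.      0.0026 -0.0005]
lens [0.52233371 0.06438627] underside 0.10122833626747987
pred sil [307.20384565 231.45716639] [336.97944491 257.44593155]
barrel col 316 [233.65625    255.32653061]
barrel col 322 [232.48       257.05454545]
barrel col 328 [232.71428571 256.8       ]
row 240 left 308.3666666666667
row 242 left 308.35714285714283
row 244 left 308.17857142857144
row 246 left 308.0833333333333
handle -0.1 u 372 pred v [247.9415998  262.40938629] obs [248.125      262.47058824]
handle -0.11 u 378 pred v [249.00225686 263.51830301] obs [249.33333333 263.47826087]
handle -0.12 u 383 pred v [250.0697587  264.63426825] obs [250.25 264.36]
post pred top [[285.33351589 211.10264518]] zoomed obs top [285.875, 211.625] [285.6666666666667, 210.33333333333331]
v4 collar [287.125, 238.875] z 0.10279425576088813 tip [300.875, 243.375] z 0.10155612678603701 pred tip u 300.60966964072594 top z 0
v6 collar [286.6666666666667, 239.66666666666669] z 0.10099963425870483 tip [301.0, 243.66666666666669] z 0.10090013138415034 pred tip u 300.6196862343318 top z 0
z of obs top edge 0.16475594360609563 (stem top centre 88) 0.16287925075318255
```

```bash
python3 -c "
from station import job
print(job.finish_job())"
```

```text
the job is handed in; nothing more can be done
None
```

The job is handed in at about 17 s: the boss is seated right way up in the round nest, and the loupe is held still over it. By my measurements it is level to about 0.5°, the lens is within about 1–2 mm of centre, and the underside is at 101 mm against a pointer measured at 101 mm. No verdict was returned.

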